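# Hang the clothes-peg basket behind the drop flap

## Task

Hang the blue clothes-peg basket by its eye on the drying post's peg: push the eye in along the peg, so that it lifts the red drop flap, until it is home and hanging on the peg and the flap has fallen shut behind it. Then tug the basket gently but firmly back against the shut flap to prove that it holds, and leave it hanging there, still, with its clothes pegs inside. The bracket is clamped at another height every day, so find it by feel or by eye; never ram or lean on the post, and leave everything else where it stands.

Things in the scene. Friction and masses are not known exactly. Their poses are not given: they have to be found in the camera images.
- drying_post: Fixed upright steel post, 20 mm thick, 306 mm tall, on a dark foot plate (130 x 170 x 12 mm). Origin on the post's axis at worktop level, z up; the peg points along its own -x. A bracket with peg, arm and red flap is clamped on it at an unmeasured height: the peg's axis is level, over this frame's x axis, 170 to 210 mm above the worktop. The clamp holds about 100 N.
- peg_tip (a point): Where the rounded tip of the round steel peg (12 mm thick) lies in plan, 128 mm out from the post's axis. True in x and y; its height is only the middle of the clamp's range (190 mm): the real tip is up to 20 mm higher or lower. Axes as the post's.
- flange_face (a point): The same (true in plan only) for the face of the round black flange (36 mm wide) on the peg, 63 mm out from the post's axis, which stops an eye pushed home; from there it has about 17 mm of play back to the shut flap. Height again only the middle of the range (190 mm).
- top_of_arm (a point): The same (true in plan only) for the flat top of the dark level arm that runs above the peg from the post to 111 mm out, 10 mm wide; this point is 85 mm out. The arm's top is 67 mm above the peg's axis, its underside 57 mm. Height again only the middle of the range (257 mm); it can be felt from above.
- drop_flap (a joint): Angle of the red drop flap (18 mm wide, 45 long, 40 g), rad: 0 shut, to 1.35. Hinged under the arm, 98 mm out, 52 above the peg's axis; lower end 92 mm out, just above the peg. Swings only inward and up, under 1 N, falls back by its weight. Falls shut behind the eye only if the eye hangs on the peg with its rod under 75 mm out; on an eye held higher it stays lying.
- basket_eye (a point): Centre of the eye of the blue slatted clothes-peg basket (tub 72 mm in x, 184 in y, 55 high; about 0.2 kg with pegs), 139 mm above its underside; basket axes: z up, y along the handle bow. Loop of 7 mm rod, open along x: inside 28 mm wide (y), from 15 mm below this point to 14 above it; rod's top 21 mm above it. Same turned half round.
- basket_grip_left (a point): Centre of the grey grip sleeve at the basket's +y end of the handle bow: flat sides 12 mm apart (along the basket's x), 46 mm long (y), 18 mm high; 62 mm from the eye's middle in y, 20 mm below the eye's centre, 119 mm above the basket's underside. 64 mm of free height under it, down to the tub's rim.
- basket_grip_right (a point): The same grip sleeve at the basket's -y end.
- clothes_peg_1: Wooden clothes peg, 15 x 72 x 12 mm, loose in the basket; origin under its middle.
- clothes_peg_2: Pink clothes peg, same size, loose in the basket.
- clothes_peg_3: Wooden clothes peg, same size, loose in the basket.
- detergent_jug: White detergent jug with an orange cap, 78 x 134 x 277 mm, standing; origin under its middle. Bystander.
- spray_can: White and green spray can with an orange cap, 66 x 66 x 189 mm, standing; origin under its middle. Bystander.
- spray_bottle: Teal spray bottle with a yellow trigger, 60 x 122 x 249 mm, standing; origin under its middle. Bystander.
- scrubbing_brush: Grey scrubbing brush, 61 x 155 x 91 mm; origin under its middle. Bystander.
- tape_measure: Yellow tape measure, 66 x 74 x 33 mm; origin under its middle. Bystander.
- scissors: Scissors with blue handles, 87 x 199 x 9 mm, lying; origin under their middle. Bystander.

How it is judged:
By the outcome, as a careful person would: the job done as asked, in the order asked, and still so for the second after the job is handed in, with the robot touching nothing.
It also fails if it takes over 72 s, if anything falls off the work surface, if the arm or the gripper's body presses on something with over 40 N, if the wrist force passes 120 N, or if a joint passes its speed limit or range.

## Robot

A 6-joint arm with a two-finger parallel gripper is mounted at the origin on a cart in front of the work surface, level with it; the furniture and walls round the work are solid. World frame = base frame: x ahead of the robot, y to its left, z up, the work surface at z = 0. Lengths are in m, angles in rad, forces in N, time in s.
With the tool pointing down it reaches from about 0.325 to 1 m from the base axis. Payload 5.1 kg.
Tool frame: the origin (TCP) lies between the finger pads; the fingertips stand 22 mm ahead of it and the grasp point (between the pads) lies 3 mm ahead of it; z points along the fingers, y is the line along which they close (so a half turn about z gives the same grasp; the last joint's range is limited). The gripper opens to 85 mm and grips with 20 to 120 N. Pads are 22 mm wide; open, the fingers measure 114 mm over their backs; the gripper's body (76 mm by 85 mm) begins 54 mm behind the grasp point. The pads swing forward as they close: fully open they stand 13 mm farther back than shut.
Start: joints at [1.263, 0.124, 1.65, -0, 1.367, -0.083], TCP at [0.145, 0.634, 0.253] pointing down, gripper open.
Joint ranges: [-2.61, 2.61], [-1.02, 2.33], [0.03, 2.71], [-1.35, 4.49], [0.32, 2.68], [-2.91, 2.91]. Speed limits (rad/s): [2.57, 2.57, 3.14, 3.14, 3.14, 3.14].

## Interface

Orientations are given as a unit quaternion [x, y, z, w].
In Python, from workcell import env gives the robot as it stands.
- The arm moves only by the tool servo_tool, never from a script. Its argument "steps" is a list that holds one entry, the list of rows, each a list of 5 numbers: the finger opening in mm, from 0 to 85.4, then the shift along the world's x, y, z in mm, then the turn about the world's z in rad. In form: [[[hand, tx, ty, tz, turn], ...]]. A call has 1 to 10 rows; each row shifts and turns the commanded pose from where the row before left it; what a row does not reach is not made up. A row lasts 1/8 s, in which the tool goes at most 62.5 mm and 10.7 degrees, less where a joint would pass 70% of its speed; a pose out of reach is approached as far as the arm can. A call is refused whole if a number of a shift passes 62.5 or a number of a turn 0.188, either way. A call with a gripper value outside its range is refused whole. The fingers move at their own pace and stop on an object; "newtons" is the grip in N (left out, the last holds). Time passes only in rows, so rows that do not move let the fingers close. It gives the time, the measured TCP pose, the force, the opening and the grip force at its end, in the units of the state.
- env.observe(): the state, without advancing time (a new reading comes with each control period).
- env.camera(name): name is "side" or "top" or "wrist"; returns the picture (384x512x3 uint8, red, green, blue); there is no depth.
- env.calibration(name): a dict with "camera_matrix" (3x3 intrinsics, pixels), "k1" (the pictures are not rectified: a ray, as slopes to the right and down, at radius r is drawn at 1 + k1 r^2 times it, then the intrinsics apply), "eye" and "orientation" of the camera in the world; the wrist camera has in their place "mount" (4x4, takes a point from camera to tool coordinates, whose origin is the TCP and whose axes are the flange's). Camera axes: x right, y up, looking along -z (the intrinsics and any distortion apply to the point x, -y, -z); pixel columns grow to the right and rows downward; lengths in m; the calibration is good to about 2 mm. A picture is of the moment at which its call begins: read the wrist's pose just before it. calibration takes no time and is no camera call.
- env.sign_off(): hands the job in; it is judged then, once.
The state is a dict: "t": time; "q": joint angles; "joint_velocities": joint speeds; "joint_torque": joint torques, N m; "eef_pos": TCP position; "orientation": TCP orientation; "ft_force": force on the tool from outside, world axes, zero at the start; "torque": the same for the moment, N m; "width": finger opening in m; "gripper_force": force on a finger pad.
Only numpy, scipy, OpenCV 4.12 (cv2) and the standard library are available. Lean on these libraries where they do the work, as an engineer would, in place of code of your own. Each camera call takes 0.05 s, during which the arm holds its last target. There are 200 camera calls.

## Working session

There is one attempt and no reset: what is moved stays moved. The work goes in short steps, Python scripts to look and compute and a tool call to move; the robot and the scene stay as the last step left them, time stands still between calls to the robot, and variables do not carry over. Pictures are saved under pics/ and viewed, at most 11 in all, crops included, and the job is handed in when it is done.

Besides the shell and the picture viewer there is one more tool, called after "Emit:" as name(argument=value, ...), one argument or row to a line, values as JSON. servo_tool: Moves the arm, as the interface text tells. Its arguments: {"type":"object","properties":{"steps":{"type":"array","items":{"type":"array","items":{"type":"array","items":{"type":"number"}}}},"newtons":{"type":"number"}},"required":["steps"]}

```bash
mkdir -p pics; cat > h.py <<'E'
import numpy as np, cv2
from workcell import env
from scipy.spatial.transform import Rotation as R
def snap(n,f):
    cv2.imwrite('pics/'+f,env.camera(n)[:,:,::-1])
def pose(n,st=None):
    c=env.calibration(n)
    if 'mount' in c:
        st=st or env.observe()
        T=np.eye(4);T[:3,:3]=R.from_quat(st['orientation']).as_matrix();T[:3,3]=st['eef_pos']
        M=T@np.array(c['mount']);return c,M[:3,:3],M[:3,3]
    o=np.array(c['orientation']);
    Rm=o if o.shape==(3,3) else R.from_quat(o).as_matrix()
    return c,Rm,np.array(c['eye'])
def ray(n,u,v,st=None):
    c,Rm,e=pose(n,st);K=np.array(c['camera_matrix'])
    p=cv2.undistortPoints(np.array([[[u,v]]],float),K,np.array([c['k1'],0,0,0.]))[0,0]
    d=Rm@np.array([p[0],-p[1],-1]);return e,d/np.linalg.norm(d)
def atz(n,u,v,z,st=None):
    e,d=ray(n,u,v,st);return e+d*(z-e[2])/d[2]
def tri(*rays):
    A=0;b=0
    for e,d in rays:
        P=np.eye(3)-np.outer(d,d);A=A+P;b=b+P@e
    x=np.linalg.solve(A,b);return x,[np.linalg.norm((np.eye(3)-np.outer(d,d))@(x-e)) for e,d in rays]
def proj(n,X,st=None):
    c,Rm,e=pose(n,st);p=Rm.T@(np.array(X)-e);x,y=p[0]/-p[2],-p[1]/-p[2];s=1+c['k1']*(x*x+y*y)
    K=np.array(c['camera_matrix']);return K[0,0]*x*s+K[0,2],K[1,1]*y*s+K[1,2]
E
python3 - <<'E'
from h import *
s=env.observe();print(s)
a=env.camera('top');b=env.camera('side')
for n,im in(('top',a),('side',b)):
    cv2.imwrite(f'pics/{n}0.png',cv2.resize(im[:,:,::-1],(800,600),interpolation=cv2.INTER_CUBIC))
    c=env.calibration(n);print(n,c)
E
```

```text
{'t': 0.0, 'q': array([ 1.26339839e+00,  1.24513979e-01,  1.65169461e+00, -2.79570334e-05,
        1.36754218e+00, -8.25924832e-02]), 'joint_velocities': array([-1.79531545e-03, -1.24909367e-03,  6.69610882e-06,  4.24175893e-05,
        8.05061665e-05,  3.70148645e-04]), 'joint_torque': array([-5.17027274e-05, -4.23611104e+01, -3.65450978e+01, -1.74534866e-04,
        6.97237832e-03,  2.02656554e-05]), 'eef_pos': array([0.14474867, 0.63307812, 0.25203507]), 'orientation': array([ 1.12163303e-01,  9.93689201e-01, -1.06125918e-03, -1.95651687e-04]), 'ft_force': array([ 0.77755409, -0.04410936,  0.32604086]), 'torque': array([ 0.00701144, -0.00400168,  0.00910835]), 'gripper_force': 0.0, 'width': 0.08575057205690126}
top {'camera_matrix': array([[349.7345039 ,   0.        , 254.11834827],
       [  0.        , 349.7345039 , 191.46958518],
       [  0.        ,   0.        ,   1.        ]]), 'k1': -0.024969211525764305, 'eye': array([0.24766881, 0.01619292, 1.40284701]), 'orientation': array([-0.06886921,  0.07246511,  0.7305855 , -0.6754633 ])}
side {'camera_matrix': array([[499.74265006,   0.        , 260.72971638],
       [  0.        , 499.74265006, 184.08175567],
       [  0.        ,   0.        ,   1.        ]]), 'k1': 0.026405304555792482, 'eye': array([0.29630745, 1.39368132, 1.25027276]), 'orientation': array([-0.03442394,  0.44281957,  0.89336842, -0.06796083])}
```

View pics/top0.png

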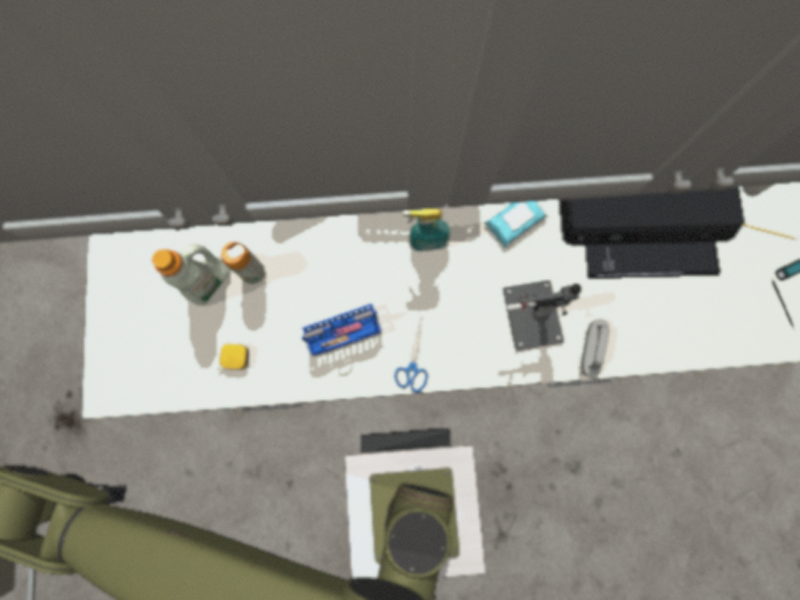

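View pics/side0.png

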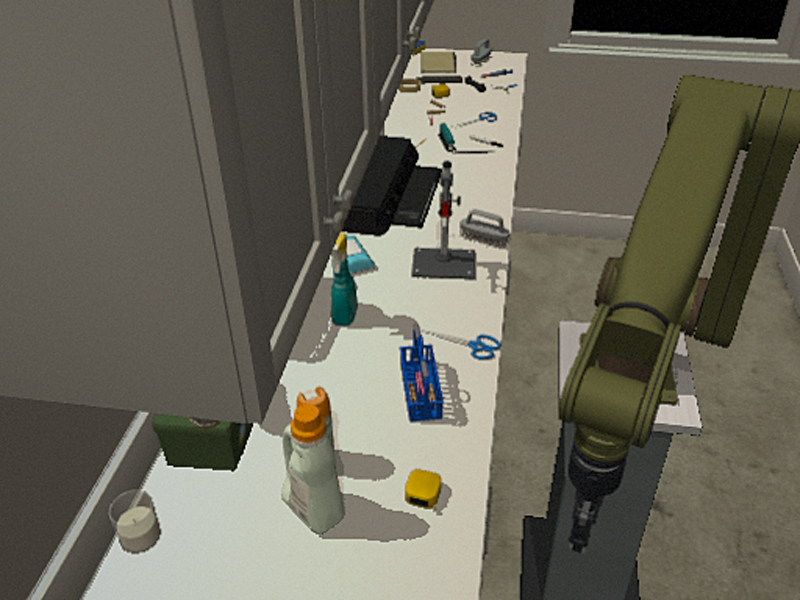

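Top view: the basket is at about (342,330), the post's foot plate at about (533,315) with the arm and peg pointing left (+y), and the scissors lie between them. Side view: the flap's end faces the camera. I'll enlarge both.

```bash
python3 - <<'E'
import cv2,numpy as np
from h import *
a=env.camera('top')[:,:,::-1];b=env.camera('side')[:,:,::-1]
f=lambda im,x0,y0,w,h,s:cv2.resize(im[y0:y0+h,x0:x0+w],None,fx=s,fy=s,interpolation=cv2.INTER_CUBIC)
A=f(a,185,170,80,75,5)   # basket top
B=f(a,310,165,80,75,5)   # post top
C=f(b,240,195,66,75,4); D=f(b,255,95,66,90,4)
L=np.zeros((600,800,3),np.uint8)
top=np.hstack([A,B]);cv2.imwrite('pics/crop_top.png',top)
C=f(b,250,205,40,70,8);D=f(b,258,95,50,90,6.2)
h=560;C=C[:h];D=D[:h];im=np.zeros((h,C.shape[1]+D.shape[1],3),np.uint8);im[:C.shape[0],:C.shape[1]]=C;im[:D.shape[0],C.shape[1]:]=D
cv2.imwrite('pics/crop_side.png',im);print(top.shape,im.shape)
E
```

```text
(375, 800, 3) (560, 630, 3)
```

View pics/crop_top.png

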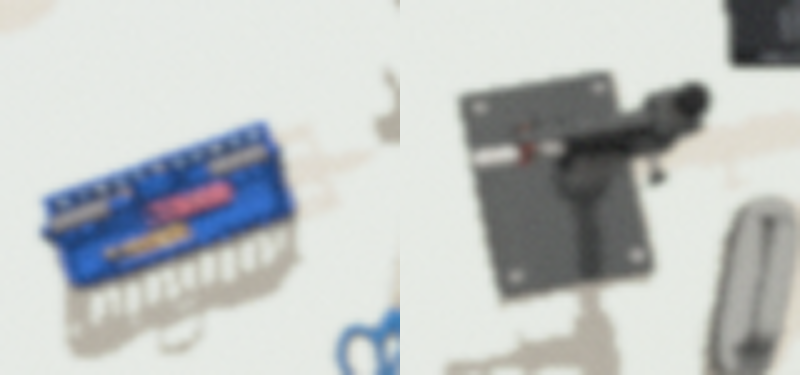

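View pics/crop_side.png

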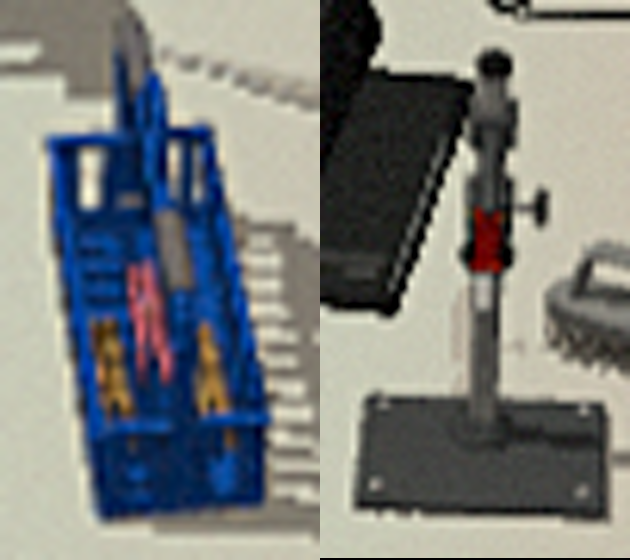

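```bash
python3 - <<'E'
from h import *
np.set_printoptions(precision=4,suppress=True)
T=lambda x,y:(310+(x-400)/5,165+y/5)
B=lambda x,y:(185+x/5,170+y/5)
S=lambda x,y:(258+(x-320)/6.2,95+y/6.2)
for z in(.115,.128):
    l=atz('top',*B(82,217),z);r=atz('top',*B(239,160),z);print('grips',l,r,np.linalg.norm(l-r),(l+r)/2,np.degrees(np.arctan2(*(r-l)[1::-1])))
cs=[atz('top',*T(*p),.012) for p in((458,95),(608,72),(652,270),(505,297))]
c=sum(cs)/4;print('plate',c,*cs)
ss=[atz('side',*S(*p),.012) for p in((372,395),(607,402),(608,510),(357,505))];print('plate side',sum(ss)/4,*ss)
print('posttop',atz('top',*T(692,100),.306),tri(ray('top',*T(692,100)),ray('side',*S(495,62))))
for ty in(292,297,302):print('tip',tri(ray('top',*T(472,157)),ray('side',*S(481,ty))))
print('flap lower end',tri(ray('top',*T(528,150)),ray('side',*S(487,268))))
C=lambda x,y:(250+x/8,205+y/8)
print('near grip',tri(ray('top',*B(82,217)),ray('side',*C(174,248))))
E
```

```text
grips [0.4411 0.201  0.115 ] [0.4748 0.0818 0.115 ] 0.12384109228711496 [0.4579 0.1414 0.115 ] -74.20123892473842
grips [0.4391 0.1991 0.128 ] [0.4725 0.0812 0.128 ] 0.12259099488576171 [0.4558 0.1402 0.128 ] -74.20123892473843
plate [ 0.4607 -0.3491  0.012 ] [ 0.5388 -0.2788  0.012 ] [ 0.5483 -0.4036  0.012 ] [ 0.384  -0.4171  0.012 ] [ 0.3718 -0.297   0.012 ]
plate side [ 0.4611 -0.3436  0.012 ] [ 0.5486 -0.4003  0.012 ] [ 0.3836 -0.4164  0.012 ] [ 0.3723 -0.2887  0.012 ] [ 0.5398 -0.269   0.012 ]
posttop [ 0.4621 -0.3665  0.306 ] (array([ 0.4649, -0.3691,  0.2988]), [np.float64(0.0013376621509967367), np.float64(0.0013376621509968382)])
tip (array([ 0.4558, -0.2424,  0.2055]), [np.float64(0.0022406112447837115), np.float64(0.0022406112447836716)])
tip (array([ 0.4561, -0.2433,  0.2013]), [np.float64(0.0018739085106473342), np.float64(0.0018739085106472754)])
tip (array([ 0.4565, -0.2442,  0.1971]), [np.float64(0.0015059660388372536), np.float64(0.0015059660388373596)])
flap lower end (array([ 0.4577, -0.2839,  0.1976]), [np.float64(0.0010019045442106482), np.float64(0.0010019045442106465)])
near grip (array([0.4424, 0.2001, 0.1212]), [np.float64(0.002272376098030193), np.float64(0.002272376098030284)])
```

Top crop: the grip sleeves are at (82,217) and (239,160), the peg tip at (472,157), and the flap at (528,150). In the side crop the peg tip is near (481,297). So the peg axis is at about z 0.20 m and its tip at about (0.456, -0.243). The bow points -74°, and I'll use the left grip at (0.441, 0.200). Moving above it now.

Emit:
servo_tool(
  steps=[
    [[60,33,-48,0,-0.119],[60,33,-48,0,-0.119],[60,33,-48,0,-0.119],[60,33,-48,0,-0.119],[60,33,-48,0,-0.119],[60,33,-48,0,-0.119],[60,33,-48,0,-0.119],[60,33,-48,0,-0.119],[60,32,-49,0,-0.119],[60,0,0,0,0]],
  ],
  newtons=60,
)

```text
t: 1.45
eef_pos: [0.4424, 0.1977, 0.2532]
orientation: [0.606, 0.795, -0.0, 0.0]
ft_force: [-0.4, -0.1, 0.5]
width: 0.0602
gripper_force: 0.0
```

```bash
python3 - <<'E'
from h import *
s=env.observe();print(s['eef_pos'],s['orientation'],s['q'],s['ft_force'],s['t'])
im=env.camera('wrist')[:,:,::-1];cv2.imwrite('pics/w1.png',im)
print([proj('wrist',p,s) for p in((.441,.2,.119),(.475,.082,.119),(.458,.141,.16))])
for n,p in(('bottle',(430,240)),('can',(240,262)),('knobtop',None)):
    if p: print(n,atz('top',p[0]*.64,p[1]*.64,.15))
T=lambda x,y:(310+(x-400)/5,165+y/5)
S=lambda x,y:(258+(x-320)/6.2,95+y/6.2)
print('knob',tri(ray('top',*T(656,174)),ray('side',*S(541,207))))
E
```

```text
[0.4423835  0.19770321 0.25322401] [ 6.06065768e-01  7.95414496e-01 -2.01344492e-04  1.52910894e-04] [ 3.09685468e-01 -2.52910438e-01  2.00875766e+00 -4.89701309e-04
  1.38590032e+00  4.11894052e-02] [-0.4394339  -0.13329587  0.53288054] 1.45
[(np.float64(254.81527865938966), np.float64(186.71666900254772)), (np.float64(256.39007585990066), np.float64(294.9702941417237)), (np.float64(255.64645232539604), np.float64(268.39940416965106))]
bottle [ 0.63928603 -0.09006618  0.15      ]
can [0.62079694 0.36528168 0.15      ]
knob (array([ 0.43318134, -0.37308314,  0.19239229]), [np.float64(0.0002479268915104835), np.float64(0.0002479268915106087)])
```

View pics/w1.png

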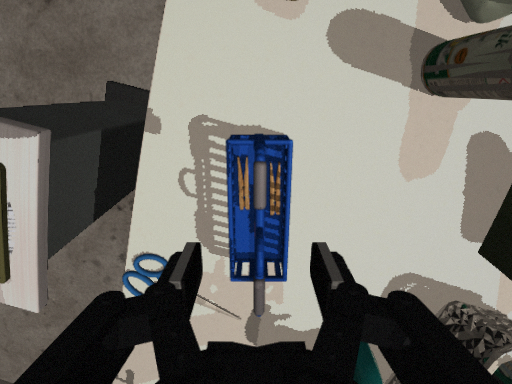

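The near sleeve's centre is at about (260,185) and the far sleeve's at (259,297). That is only a few pixels off the prediction.

```bash
python3 - <<'E'
from h import *
q=[6.06065768e-01,7.95414496e-01,-2.01344492e-04,1.52910894e-04]
s=dict(eef_pos=[0.4423835,0.19770321,0.25322401],orientation=q)
l=atz('wrist',260,185,.119,s);r=atz('wrist',259,297,.119,s)
print(l,r,np.linalg.norm(l-r),np.degrees(np.arctan2(*(r-l)[1::-1])),R.from_quat(q).as_matrix())
print(np.degrees(np.arctan2(*R.from_quat(q).as_matrix()[1::-1,1])))
E
```

```text
[0.44520153 0.2028905  0.119     ] [0.47844601 0.08013664 0.119     ] 0.12717589143443958 -74.84652423213015 [[-2.65368523e-01  9.64147057e-01 -8.00924986e-07]
 [ 9.64146934e-01  2.65368488e-01 -5.05652772e-04]
 [-4.87311092e-04 -1.34956539e-04 -9.99999872e-01]]
15.388849718368013
```

Emit:
servo_tool(
  steps=[
    [[50,1,2,-45,0],[50,1,2,-45,0],[50,0,0,-30,0],[50,0,0,-11,0],[50,0,0,0,0],[0,0,0,0,0],[0,0,0,0,0],[0,0,0,0,0],[0,0,0,0,0]],
  ],
  newtons=60,
)

```text
t: 2.62
eef_pos: [0.4442, 0.2051, 0.1241]
orientation: [0.604, 0.797, 0.002, 0.001]
ft_force: [0.5, 1.9, 5.7]
width: 0.011
gripper_force: 60.4
```

Emit:
servo_tool(
  steps=[
    [[0,0,0,10,0],[0,0,0,20,0],[0,0,0,25,0],[0,0,0,15,0],[0,0,0,0,0]],
  ],
)

```text
t: 3.25
eef_pos: [0.4434, 0.2048, 0.1933]
orientation: [0.604, 0.797, 0.001, 0.001]
ft_force: [-0.3, 0.2, -2.9]
width: 0.0114
gripper_force: 59.2
```

```bash
python3 - <<'E'
from h import *
s=env.observe();print(s['eef_pos'],s['orientation'],s['ft_force'],s['torque'],s['width'],s['gripper_force'])
im=env.camera('wrist')[:,:,::-1];cv2.imwrite('pics/w2.png',im)
E
```

```text
[0.44336889 0.20475632 0.19331177] [6.03538744e-01 7.97333051e-01 8.30130202e-04 5.48367804e-04] [-0.31782669  0.15898439 -2.94474294] [0.15248618 0.0433718  0.00547548] 0.011365118502413335 59.1645884513855
```

View pics/w2.png

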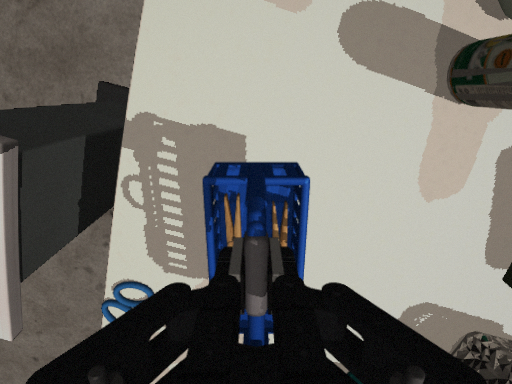

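Level and firmly held. Next I swing it round, and stop about 40 mm short of the peg tip.

Emit:
servo_tool(
  steps=[
    [[0,-18,-20,0,0.1],[0,-18,-45,0,0.165],[0,-18,-50,0,0.165],[0,0,-50,0,0.165],[0,0,-50,0,0.165],[0,0,-50,-2,0.165],[0,0,-50,-3,0.165],[0,0,-50,-3,0.165],[0,0,-49,-2,0.141],[0,0,0,0,0]],
  ],
)

```text
t: 4.55
eef_pos: [0.3886, -0.1997, 0.181]
orientation: [-0.028, 1.0, 0.001, -0.002]
ft_force: [0.3, 0.6, -2.0]
width: 0.0108
gripper_force: 59.2
```

```bash
python3 - <<'E'
from h import *
s=env.observe();print(s['t'],s['eef_pos'],s['orientation'],s['ft_force'],np.degrees(np.arctan2(*R.from_quat(s['orientation']).as_matrix()[1::-1,1])),s['q'][5])
a=env.camera('top')[:,:,::-1];b=env.camera('side')[:,:,::-1]
f=lambda im,x0,y0,w,h,s:cv2.resize(im[y0:y0+h,x0:x0+w],None,fx=s,fy=s,interpolation=cv2.INTER_CUBIC)
A=f(a,280,155,80,100,5);B=f(b,245,95,65,100,6)[:,:390]
im=np.zeros((600,790,3),np.uint8);im[:500,:400]=A;im[:,400:]=B;cv2.imwrite('pics/c2.png',im)
E
```

```text
4.55 [ 0.38861321 -0.19970142  0.18095801] [-2.83289462e-02  9.99597101e-01  6.21579889e-04 -1.64944555e-03] [ 0.33545752  0.64924949 -2.04367826] 93.24657264771722 -2.2243205279457325
```

View pics/c2.png

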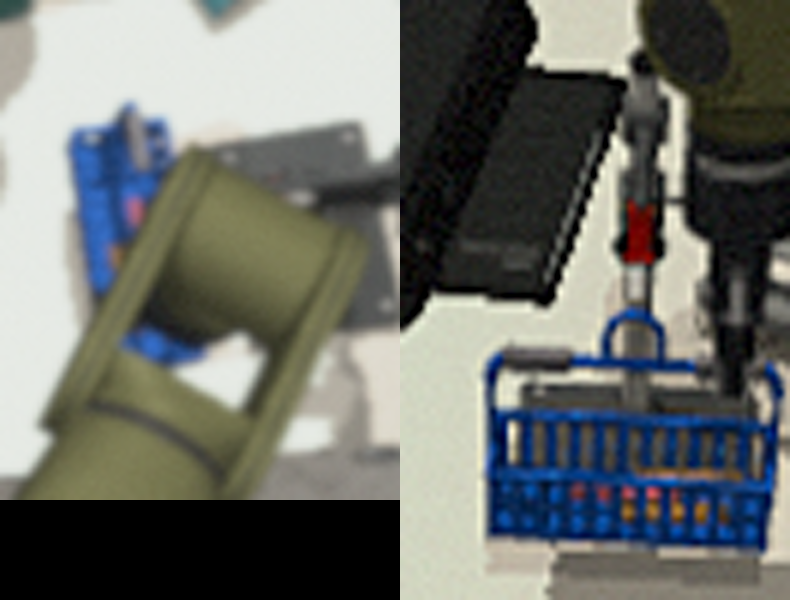

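The crop shows the eye ring at about (635,340), in front of and slightly below the peg tip at (638,295), with the basket level. The olive wrist is close to the post's top, so I'll check that clearance and the alignment.

```bash
python3 - <<'E'
from h import *
S=lambda x,y:(245+(x-400)/6,95+y/6)
def aty(u,v,y):
    e,d=ray('side',u,v);return e+d*(y-e[1])/d[1]
print('eye ring top',aty(*S(634,312),-.196),'left/right',aty(*S(607,345),-.196),aty(*S(663,345),-.196),'bottom at bow',aty(*S(634,365),-.196))
print('peg tip bottom/left/right',aty(*S(638,305),-.243),aty(*S(627,290),-.243),aty(*S(650,290),-.243))
print('wrist olive bottom',aty(*S(735,140),-.2),'left',aty(*S(640,20),-.2),'l2',aty(*S(690,110),-.2),'blackcyl left',aty(*S(687,200),-.2))
print('far sleeve',aty(*S(535,357),-.193),'near bow corner',aty(*S(770,365),-.2))
print('post top',aty(*S(643,60),-.367),'post edges',aty(*S(628,150),-.367),aty(*S(657,150),-.367))
print(proj('side',(.4565,-.243,.198)),proj('side',(.4525,-.196,.196)))
E
```

```text
eye ring top [ 0.45267087 -0.196       0.21362681] left/right [ 0.46929044 -0.196       0.18695278] [ 0.43347853 -0.196       0.19052032] bottom at bow [ 0.45157698 -0.196       0.17336004]
peg tip bottom/left/right [ 0.45483224 -0.243       0.18862669] [ 0.4623049  -0.243       0.19944301] [ 0.44736467 -0.243       0.20087146]
wrist olive bottom [ 0.39508952 -0.2         0.34044017] left [ 0.4550943  -0.2         0.41643926] l2 [ 0.42313288 -0.2         0.35869265] blackcyl left [ 0.42255907 -0.2         0.29595287]
far sleeve [ 0.51522237 -0.193       0.17511159] near bow corner [ 0.36508911 -0.2         0.1794268 ]
post top [ 0.46890925 -0.367       0.29997039] post edges [ 0.47708129 -0.367       0.23130469] [ 0.45747536 -0.367       0.23298838]
(np.float64(284.30736543041763), np.float64(143.7677681300643)) (np.float64(283.9197281800804), np.float64(150.88795816504927))
```

Alignment is good and the wrist clears the post. I'll trim the yaw by 2°, raise 3 mm, and thread the eye about 18 mm over the tip.

Emit:
servo_tool(
  steps=[
    [[0,0,0,3,0.03],[0,2,-18,0,0],[0,1,-15,0,0],[0,1,-10,0,0],[0,1,-7,0,0],[0,1,-7,0,0],[0,1,-7,0,0],[0,0,0,0,0]],
  ],
)

```text
t: 5.65
eef_pos: [0.3969, -0.2619, 0.1856]
orientation: [-0.045, 0.999, 0.0, -0.0]
ft_force: [0.4, 0.0, -2.7]
width: 0.0113
gripper_force: 59.2
```

```bash
python3 - <<'E'
from h import *
s=env.observe();print(s['t'],s['eef_pos'],s['ft_force'],s['torque'],np.degrees(np.arctan2(*R.from_quat(s['orientation']).as_matrix()[1::-1,1])),s['q'][5])
b=env.camera('side')[:,:,::-1];a=env.camera('wrist')[:,:,::-1]
B=cv2.resize(b[110:180,255:305],None,fx=8,fy=8,interpolation=cv2.INTER_CUBIC)
im=np.zeros((560,800,3),np.uint8);im[:,:400]=B;im[:300,400:]=cv2.resize(a,(400,300));cv2.imwrite('pics/c3.png',im)
E
```

```text
5.65 [ 0.39691558 -0.26191413  0.18558778] [ 0.3654592   0.02809441 -2.70565942] [-0.00162804  0.06431974 -0.00303019] 95.19068249975412 -2.3576507727180984
```

View pics/c3.png

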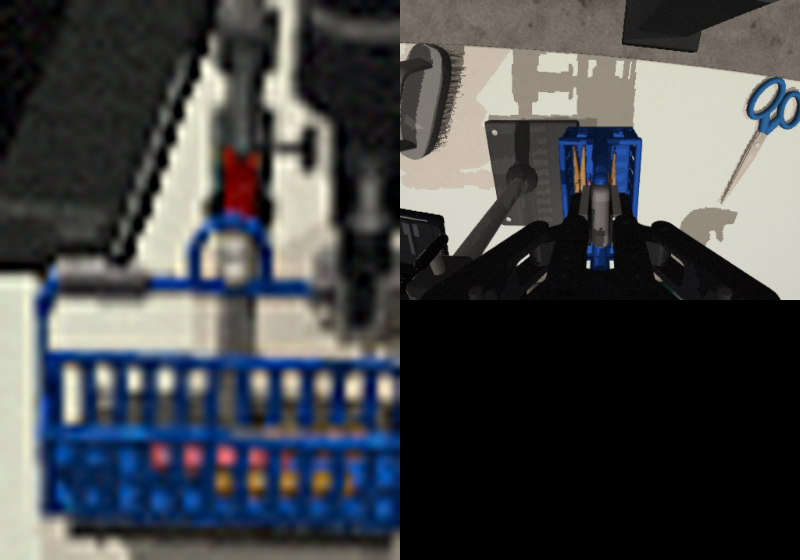

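The peg tip shows inside the ring, so the eye is threaded, with no contact force. Next I'll feel for the peg by lowering gently.

Emit:
servo_tool(
  steps=[
    [[0,0,0,-2,0],[0,0,0,-2,0],[0,0,0,0,0]],
  ],
)

```text
t: 6.12
eef_pos: [0.3967, -0.2613, 0.1812]
orientation: [-0.046, 0.999, 0.0, -0.0]
ft_force: [-0.7, 0.3, -2.2]
width: 0.011
gripper_force: 59.2
```

Emit:
servo_tool(
  steps=[
    [[0,0,0,-2,0],[0,0,0,0,0]],
  ],
)

```text
t: 6.38
eef_pos: [0.3968, -0.2615, 0.1794]
orientation: [-0.046, 0.999, 0.0, -0.0]
ft_force: [-0.2, 0.5, -2.7]
width: 0.0108
gripper_force: 59.2
```

Emit:
servo_tool(
  steps=[
    [[0,0,0,-2,0],[0,0,0,0,0]],
  ],
)

```text
t: 6.62
eef_pos: [0.3968, -0.2615, 0.1774]
orientation: [-0.045, 0.999, 0.0, -0.0]
ft_force: [1.0, -0.5, -2.1]
width: 0.0107
gripper_force: 59.2
```

Emit:
servo_tool(
  steps=[
    [[0,0,0,-2,0],[0,0,0,0,0]],
  ],
)

```text
t: 6.88
eef_pos: [0.3968, -0.2615, 0.1754]
orientation: [-0.046, 0.999, 0.0, -0.0]
ft_force: [0.2, 0.4, -2.3]
width: 0.0109
gripper_force: 59.2
```

Emit:
servo_tool(
  steps=[
    [[0,0,0,-2,0],[0,0,0,0,0]],
  ],
)

```text
t: 7.12
eef_pos: [0.3968, -0.2615, 0.1734]
orientation: [-0.046, 0.999, 0.0, -0.0]
ft_force: [0.8, -1.1, -2.5]
width: 0.011
gripper_force: 59.2
```

Emit:
servo_tool(
  steps=[
    [[0,0,0,-2,0],[0,0,0,0,0]],
  ],
)

```text
t: 7.38
eef_pos: [0.3968, -0.2614, 0.1714]
orientation: [-0.046, 0.999, 0.0, -0.0]
ft_force: [0.3, 0.5, -2.5]
width: 0.0107
gripper_force: 59.2
```

Emit:
servo_tool(
  steps=[
    [[0,0,0,-2,0],[0,0,0,0,0]],
  ],
)

```text
t: 7.62
eef_pos: [0.3971, -0.2617, 0.1702]
orientation: [-0.046, 0.999, -0.0, 0.0]
ft_force: [-0.7, 0.8, -0.5]
width: 0.011
gripper_force: 59.7
```

Contact felt at TCP z ≈ 0.170. I'll raise 4 mm to run free of the peg and push in through the flap.

Emit:
servo_tool(
  steps=[
    [[0,0,0,4,0],[0,1,-6,0,0],[0,0,-6,0,0],[0,1,-6,0,0],[0,0,-6,0,0],[0,1,-6,0,0],[0,0,-5,0,0],[0,1,-5,0,0],[0,0,0,0,0]],
  ],
)

```text
t: 8.75
eef_pos: [0.4009, -0.3019, 0.1735]
orientation: [-0.045, 0.999, -0.0, -0.0]
ft_force: [0.4, -0.5, -2.2]
width: 0.0107
gripper_force: 59.1
```

Emit:
servo_tool(
  steps=[
    [[0,0,-3,0,0],[0,0,0,0,0]],
  ],
)

```text
t: 9.0
eef_pos: [0.4008, -0.3047, 0.1735]
orientation: [-0.045, 0.999, -0.0, -0.0]
ft_force: [-0.6, 0.1, -3.2]
width: 0.0108
gripper_force: 59.1
```

Emit:
servo_tool(
  steps=[
    [[0,0,-2,0,0],[0,0,0,0,0]],
  ],
)

```text
t: 9.25
eef_pos: [0.401, -0.3067, 0.1737]
orientation: [-0.045, 0.999, -0.0, 0.0]
ft_force: [0.2, 0.1, -2.5]
width: 0.0111
gripper_force: 59.2
```

Emit:
servo_tool(
  steps=[
    [[0,0,-2,0,0],[0,0,0,0,0]],
  ],
)

```text
t: 9.5
eef_pos: [0.4009, -0.3086, 0.1736]
orientation: [-0.045, 0.999, 0.0, 0.0]
ft_force: [-0.4, -0.1, -2.2]
width: 0.0111
gripper_force: 59.2
```

```bash
python3 - <<'E'
from h import *
s=env.observe();print(s['t'],s['eef_pos'],s['ft_force'],s['torque'])
b=env.camera('side')[:,:,::-1]
B=cv2.resize(b[100:175,240:315],None,fx=8,fy=8,interpolation=cv2.INTER_CUBIC)
cv2.imwrite('pics/c4.png',B)
E
```

```text
9.5 [ 0.40090377 -0.30858771  0.17361612] [-0.3697678  -0.06346723 -2.15295082] [-0.00130368  0.14127112  0.04601819]
```

View pics/c4.png

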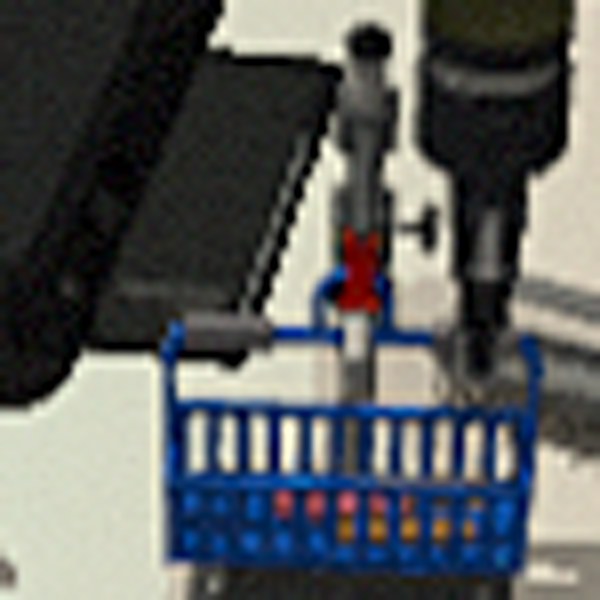

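The red flap now hangs in front of the eye, so it has fallen shut behind it. I'll feel the rest of the way to the flange.

Emit:
servo_tool(
  steps=[
    [[0,0,-2,0,0],[0,0,0,0,0]],
  ],
)

```text
t: 9.8
eef_pos: [0.401, -0.3092, 0.1735]
orientation: [-0.046, 0.999, 0.002, -0.0]
ft_force: [-0.0, 6.2, 0.5]
width: 0.011
gripper_force: 59.7
```

Emit:
servo_tool(
  steps=[
    [[0,0,-1,0,0],[0,0,0,0,0]],
  ],
)

```text
t: 10.05
eef_pos: [0.401, -0.3095, 0.1734]
orientation: [-0.046, 0.999, 0.003, -0.0]
ft_force: [-0.4, 8.7, 1.6]
width: 0.0107
gripper_force: 60.0
```

The flange is reached (6–9 N). I'll back off 4 mm and lower until it hangs.

Emit:
servo_tool(
  steps=[
    [[0,0,4,0,0],[0,0,0,-2,0],[0,0,0,0,0]],
  ],
)

```text
t: 10.42
eef_pos: [0.4008, -0.3077, 0.1714]
orientation: [-0.045, 0.999, -0.0, -0.0]
ft_force: [0.4, -0.0, -2.6]
width: 0.0108
gripper_force: 59.3
```

Emit:
servo_tool(
  steps=[
    [[0,0,0,-2,0],[0,0,0,0,0]],
  ],
)

```text
t: 10.68
eef_pos: [0.4011, -0.308, 0.1702]
orientation: [-0.045, 0.999, -0.0, 0.0]
ft_force: [-0.8, 0.6, 0.2]
width: 0.0108
gripper_force: 59.7
```

It is hanging. Now the tug: back out to the flap.

Emit:
servo_tool(
  steps=[
    [[0,0,4,0,0],[0,-1,4,0,0],[0,0,3,0,0],[0,0,2,0,0],[0,0,0,0,0]],
  ],
)

```text
t: 11.3
eef_pos: [0.4, -0.2943, 0.1699]
orientation: [-0.046, 0.999, 0.0, 0.0]
ft_force: [-1.9, -1.1, 3.1]
width: 0.0108
gripper_force: 60.0
```

Emit:
servo_tool(
  steps=[
    [[0,0,2,0,0],[0,0,0,0,0]],
  ],
)

```text
t: 11.55
eef_pos: [0.4, -0.2925, 0.1699]
orientation: [-0.046, 0.999, 0.0, 0.0]
ft_force: [-1.5, -0.2, 2.5]
width: 0.0109
gripper_force: 60.1
```

Emit:
servo_tool(
  steps=[
    [[0,0,2,0,0],[0,0,0,0,0]],
  ],
)

```text
t: 11.8
eef_pos: [0.4, -0.2904, 0.1698]
orientation: [-0.046, 0.999, 0.0, 0.0]
ft_force: [-1.9, -0.9, 3.7]
width: 0.0109
gripper_force: 60.2
```

Emit:
servo_tool(
  steps=[
    [[0,0,2,0.5,0],[0,0,0,0,0]],
  ],
)

```text
t: 12.05
eef_pos: [0.3998, -0.2886, 0.17]
orientation: [-0.045, 0.999, -0.0, -0.0]
ft_force: [-2.5, -3.4, 1.5]
width: 0.0112
gripper_force: 60.0
```

Emit:
servo_tool(
  steps=[
    [[0,0,1.5,0,0],[0,0,0,0,0]],
  ],
)

```text
t: 12.3
eef_pos: [0.3997, -0.288, 0.1701]
orientation: [-0.045, 0.999, -0.001, -0.0]
ft_force: [-1.4, -7.2, 1.7]
width: 0.011
gripper_force: 60.1
```

Emit:
servo_tool(
  steps=[
    [[0,0,1.5,0,0],[0,0,0,0,0],[0,0,0,0,0],[0,0,0,0,0]],
  ],
)

```text
t: 12.8
eef_pos: [0.3997, -0.2873, 0.1702]
orientation: [-0.045, 0.999, -0.002, -0.0]
ft_force: [-1.6, -10.1, -0.2]
width: 0.0105
gripper_force: 61.0
```

Emit:
servo_tool(
  steps=[
    [[0,0,-4,0,0],[0,0,-4,0,0],[0,0,-2,0,0],[0,0,0,0,0]],
  ],
)

```text
t: 13.3
eef_pos: [0.3997, -0.2954, 0.1698]
orientation: [-0.046, 0.999, 0.0, -0.0]
ft_force: [-2.5, 1.7, 2.8]
width: 0.0107
gripper_force: 60.0
```

The flap held 10 N. Now I relax the side load, then open gently.

Emit:
servo_tool(
  steps=[
    [[0,-1,0,0.7,0],[0,0,0,0,0],[0,0,0,0,0]],
  ],
  newtons=20,
)

```text
t: 13.68
eef_pos: [0.3987, -0.2954, 0.1703]
orientation: [-0.045, 0.999, 0.0, -0.0]
ft_force: [-0.4, 0.6, -2.3]
width: 0.011
gripper_force: 59.4
```

Emit:
servo_tool(
  steps=[
    [[16,0,0,0,0],[20,0,0,0,0],[30,0,0,0,0],[34,0,0,0,0],[34,0,0,0,0],[34,0,0,0,0],[34,0,0,0,0]],
  ],
)

```text
t: 14.55
eef_pos: [0.3989, -0.2956, 0.1708]
orientation: [-0.045, 0.999, -0.0, 0.0]
ft_force: [0.5, -0.0, -0.5]
width: 0.0338
gripper_force: 0.0
```

```bash
python3 - <<'E'
from h import *
s=env.observe();print(s['t'],s['eef_pos'],s['ft_force'],s['width'])
b=env.camera('side')[:,:,::-1];w=env.camera('wrist')[:,:,::-1]
B=cv2.resize(b[110:180,250:305],None,fx=7,fy=7,interpolation=cv2.INTER_CUBIC)
im=np.zeros((490,800,3),np.uint8);im[:,:385]=B;im[:311,385:]=cv2.resize(w,(415,311));cv2.imwrite('pics/c5.png',im)
E
```

```text
14.55 [ 0.3988795  -0.29557116  0.170813  ] [ 0.45817533 -0.03755639 -0.49226358] 0.03375297923713221
```

View pics/c5.png

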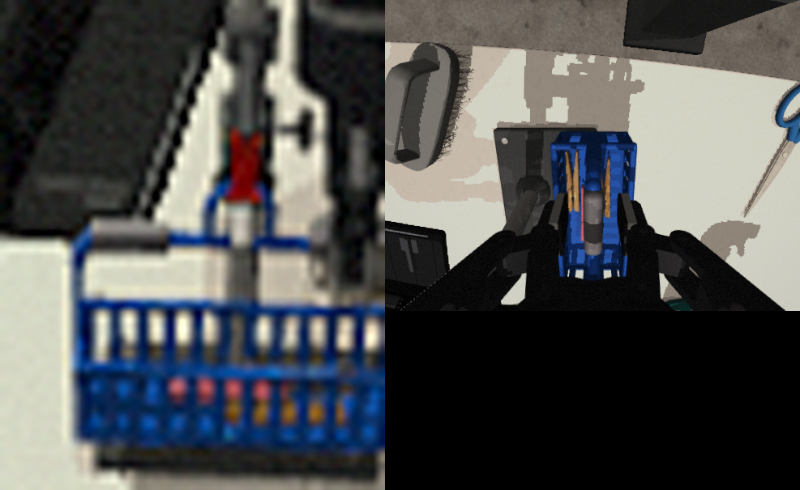

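The basket hangs free with the flap shut in front of the eye, and the sleeve is clear between the open fingers. Retreating straight up, then away.

Emit:
servo_tool(
  steps=[
    [[34,0,0,8,0],[34,0,0,14,0],[34,0,0,20,0],[34,0,0,30,0],[34,0,0,30,0],[34,-15,30,20,0],[34,-20,45,0,0],[34,-20,45,0,0],[34,-10,40,0,0],[34,0,0,0,0]],
  ],
)

```text
t: 15.9
eef_pos: [0.3337, -0.1341, 0.2948]
orientation: [-0.047, 0.999, -0.001, 0.002]
ft_force: [0.3, 0.8, 0.2]
width: 0.0338
gripper_force: 0.0
```

Emit:
servo_tool(
  steps=[
    [[34,0,0,0,0],[34,0,0,0,0],[34,0,0,0,0],[34,0,0,0,0],[34,0,0,0,0],[34,0,0,0,0],[34,0,0,0,0],[34,0,0,0,0],[34,0,0,0,0],[34,0,0,0,0]],
  ],
)

```text
t: 17.15
eef_pos: [0.3339, -0.1355, 0.2928]
orientation: [-0.046, 0.999, -0.0, 0.0]
ft_force: [-0.3, 0.6, 0.5]
width: 0.0342
gripper_force: 0.0
```

```bash
python3 - <<'E'
from h import *
s=env.observe();print(s['t'],s['eef_pos'],s['ft_force'])
b=env.camera('side')[:,:,::-1].astype(int)
[env.camera('side') for _ in range(6)]
c=env.camera('side')[:,:,::-1].astype(int)
print('motion',abs(b-c)[100:190,240:315].max())
cv2.imwrite('pics/c6.png',cv2.resize(c[95:185,240:320].astype(np.uint8),None,fx=6.5,fy=6.5,interpolation=cv2.INTER_CUBIC))
E
```

```text
17.15 [ 0.33387617 -0.1355274   0.29281727] [-0.3424728   0.58732295  0.53090619]
motion 29
```

View pics/c6.png

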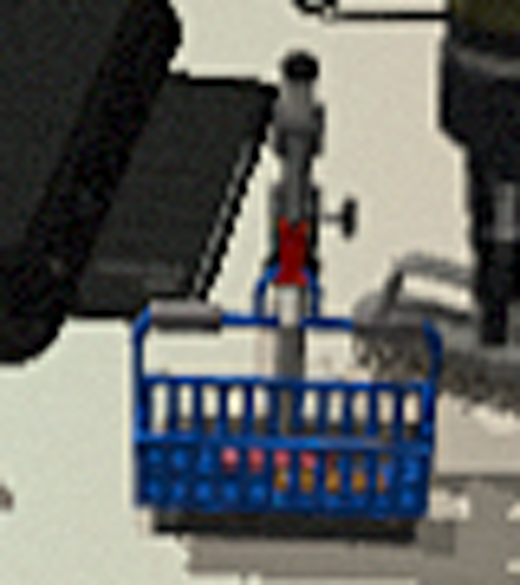

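It hangs level with the flap shut and the pegs inside. I'll let any swing die out, then hand in.

Emit:
servo_tool(
  steps=[
    [[34,0,0,0,0],[34,0,0,0,0],[34,0,0,0,0],[34,0,0,0,0],[34,0,0,0,0],[34,0,0,0,0],[34,0,0,0,0],[34,0,0,0,0],[34,0,0,0,0],[34,0,0,0,0]],
  ],
)

```text
t: 18.8
eef_pos: [0.3339, -0.1356, 0.2928]
orientation: [-0.046, 0.999, -0.0, -0.0]
ft_force: [-0.6, -0.6, 0.7]
width: 0.034
gripper_force: 0.0
```

Emit:
servo_tool(
  steps=[
    [[34,0,0,0,0],[34,0,0,0,0],[34,0,0,0,0],[34,0,0,0,0],[34,0,0,0,0],[34,0,0,0,0],[34,0,0,0,0],[34,0,0,0,0],[34,0,0,0,0],[34,0,0,0,0]],
  ],
)

```text
t: 20.05
eef_pos: [0.3339, -0.1356, 0.2928]
orientation: [-0.045, 0.999, 0.0, -0.0]
ft_force: [0.1, 1.2, 0.4]
width: 0.0339
gripper_force: 0.0
```

```bash
python3 - <<'E'
from h import *
f=[env.camera('side').astype(int) for _ in range(12)]
for k in(4,8,11):
    d=abs(f[0]-f[k]);print('basket/post',d[100:190,255:312].max(),d[100:190,255:312].mean(),'background',d[200:290,240:300].max(),d[200:290,240:300].mean())
E
```

```text
basket/post 28 2.98869395711501 background 11 2.0780246913580247
basket/post 25 2.9874593892137753 background 11 2.127901234567901
basket/post 25 2.9856400259909033 background 13 2.127283950617284
```

```bash
python3 -c "
from workcell import env
print(env.sign_off())"
```

```text
the job is handed in; nothing more can be done
None
```

The basket hangs still on the peg with its clothes pegs inside and the flap shut behind the eye; the flap held a 10 N tug, the robot is clear, and the job was handed in at about 21 s.

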